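Tip the settled standards in the tilting cradle and lock it level again

ROBOT

A 6-joint arm with a two-finger parallel gripper is mounted at the origin on a cart in front of the work surface, level with it; the furniture and walls round the work are solid. World frame = base frame: x ahead of the robot, y to its left, z up, the work surface at z = 0. Lengths are in mm, angles in rad, forces in N, time in s.
With the tool pointing down it reaches from about 325 to 750 mm from the base axis. Payload 7.6 kg.
Tool frame: the origin (TCP) lies between the finger pads; the fingertips stand 8 mm ahead of it and the grasp point (between the pads) lies 11 mm behind it; z points along the fingers, y is the line along which they close (so a half turn about z gives the same grasp; the last joint's range is limited). The gripper opens to 85 mm and grips with 20 to 120 N. Pads are 22 mm wide; open, the fingers measure 114 mm over their backs; the gripper's body (76 mm by 85 mm) begins 54 mm behind the grasp point. The pads swing forward as they close: fully open they stand 13 mm farther back than shut.
Start: joints at [1.186, 0.052, 1.401, -0, 1.689, -0.07], TCP at [162.537, 499.226, 239.323] pointing down, gripper open.
Joint ranges: [-2.9, 2.9], [-0.91, 2.17], [0.12, 2.37], [-1.06, 4.2], [0.26, 2.73], [-2.93, 2.93]. Speed limits (rad/s): [2.57, 2.57, 3.01, 3.14, 3.14, 3.14].

INTERFACE

Orientations are given as a unit quaternion [w, x, y, z].
In Python, from rig import bot gives the robot as it stands. The module is installed in compiled form; this text tells all that it offers.
- The arm moves only by the shell command python3 -m crank 'ROWS' [FORCE]. ROWS is JSON, a list of rows, each a list of 3 entries, a list of its own where there are three numbers: the finger opening in cm, from 0 to 8.54, then the shift along the tool's x, y, z in cm, then the turn about the tool's z in rad. A call has 1 to 8 rows; each row is the pose to reach, as a shift and turn from the pose commanded when the call began, along the tool's axes at that moment; what a row does not reach only later rows make up. A row lasts 1/8 s, in which the tool goes at most 62.5 mm and 10.7 degrees, less where a joint would pass 70% of its speed; a pose out of reach is approached as far as the arm can. A call with a gripper value outside its range is refused whole. The fingers move at their own pace and stop on an object; FORCE is the grip in N (left out, the last holds). Time passes only in rows, so rows that repeat a pose let the fingers close. It gives the time, the measured TCP pose, the force, the opening and the grip force at its end, in the units of the state.
- bot.read_state(): the state, without advancing time (a new reading comes with each control period).
- bot.grab_frame(name): name is "scene" or "top" or "wrist"; returns (picture, depth): 400x640x3 uint8, blue, green, red; 400x640 float32, mm along the optical axis (not along the pixel's ray), 0 where there is no reading.
- bot.get_calibration(name): a dict with "mtx" (3x3 intrinsics, pixels), "rvec" (rotation vector, rad) and "tvec" (3), from world to camera coordinates, as OpenCV has them. Camera axes: x right, y down, z forward; pixel columns grow to the right and rows downward; lengths in mm; the calibration is good to about 2 mm. A picture is of the moment at which its call begins: read the wrist's pose just before it. get_calibration takes no time and is no camera call; for the wrist camera it gives the pose at the moment of the call.
- bot.hand_in(): hands the job in; it is judged then, once.
The state is a dict: "time": time; "joint_positions": joint angles; "joint_velocities": joint speeds; "joint_efforts": joint torques, N m; "tool_pos": TCP position; "tool_rot": TCP orientation; "force": force on the tool from outside, world axes, zero at the start; "ft_torque": the same for the moment, N m; "width": finger opening in mm; "grip_force": force on a finger pad.
Only numpy, scipy, OpenCV 4.12 (cv2) and the standard library are available. Lean on these libraries where they do the work, as an engineer would, in place of code of your own. Each camera call takes 0.05 s, during which the arm holds its last target. There are 200 camera calls.

TASK

The standards in the screw-cap bottles on the open bench to the right of the tilting cradle have settled: swing the empty cradle level and stand every one of those bottles upright in a pocket of its own. Tip the cradle back to its 45 degree notch and lock it there with the sprung wing knob (pull it up, turn it out of its parking notch and let it drop home), leave it locked like that for three full seconds, then pull and park the knob, swing the cradle back and lock it level the same way, with the bottles still standing in their pockets and the things round about left where they are.

Things in the scene. Friction and masses are not known exactly. Their poses are not given: they have to be found in the camera images.
- tilt_axis (a point): centre of the tilting cradle's fixed stand (white plate 100 x 280 mm with upright cheeks), on the cradle's tilt axis, 72 mm above the bench. The stand is fixed to the bench. x points to the back of the stand (away from the robot), y (to the left) runs along the tilt axis, z up. The index disc and wing knob stand at the left, y = +130 mm, over a bridge whose top is 128 mm above the bench; nothing else of the stand is higher than 128 mm
- cradle (a joint): tilt of the blue cradle about the stand's y axis, rad: 0 = level, positive = its front (handle) raised and its pockets leaning back; stops at -0.02 and 0.805. The index disc has two notches, at 0 (level) and at 0.785 (45 degrees). Not locked, it stays where it is left (friction 0.15 N m); locked, it has about 0.03 rad of play
- handle_grip (a point): middle of the cradle's handle, a round black bar 12 mm thick, 104 mm long, along the stand's y axis, carried on two side arms at its ends; free all round. With the cradle level it lies 85 mm in front of the tilt axis and 20 mm above it, and it moves on a circle about that axis; axes are the cradle's. Up to 5 N at the bar move the unlocked cradle
- pocket_1 (a point): right pocket of the cradle (stand y = -60 mm): a square well, 56 mm inside, 4 mm walls rising 52 mm above its floor, with finger cut-outs 36 mm wide in the front and rear walls down to 26 mm (for fingers closing along the stand's x). The point is on its centre line 41 mm above the floor, where a standing bottle's centre comes; 3 mm above the tilt axis when level. Axes are the cradle's
- pocket_2 (a point): middle pocket (stand y = 0), like pocket_1
- pocket_3 (a point): left pocket (stand y = +60 mm), like pocket_1
- knob_grip (a point): grip point of the black wing knob of the sprung index plunger: a bar 52 mm long, 13 mm thick and 32 mm tall, standing on a vertical stem; the point is on the stem's axis, 12 mm below the bar's top and 168 mm above the bench when the plunger is down. x is along the bar, y across its 13 mm faces, z up
- plunger (a joint): lift of the plunger with its knob, m: 0 = fully down, at most 0.016. A spring pulls it down with 4 N at 0 and 9 N at 0.012. A cross pin on it rides in a notched collar: in the deep notch (knob at 0) the plunger can go down to 0; in the shallow notch (knob at 1.05) it is parked at 0.008, clear of the disc; between the notches it must be lifted above 0.011 to turn. The tip enters a notch of the disc when down, stands on the disc's rim at 0.006 when between notches
- knob (a joint): turn of the wing knob about the vertical, rad, counter-clockwise from above: about 0 (-0.05 to 0.09) = deep notch, plunger free to lock the cradle; 0.90 to 1.10 = shallow notch, plunger parked (cradle free); end stops at -0.05 and 1.10
- bottle_orange_mid (a point): screw-cap plastic bottle with an orange cap, body 43 mm in diameter and straight up to about 55 mm, 82 mm tall, about 0.13 kg, heavy at the bottom; the point is at its centre, half-way up (41 mm over its base); z is its upright axis. It may be absent
- bottle_white_mid (a point): screw-cap plastic bottle with a white cap, body 43 mm in diameter and straight up to about 55 mm, 82 mm tall, about 0.13 kg, heavy at the bottom; the point is at its centre, half-way up (41 mm over its base); z is its upright axis. It may be absent
- bottle_brown_mid (a point): screw-cap plastic bottle with a black cap, brown, body 48 mm in diameter and straight up to about 55 mm, 88 mm tall, about 0.13 kg, heavy at the bottom; the point is at its centre, half-way up (44 mm over its base); z is its upright axis. It may be absent
- bottle_white2_mid (a point): screw-cap plastic bottle with a white cap (the second such), body 43 mm in diameter and straight up to about 55 mm, 82 mm tall, about 0.13 kg, heavy at the bottom; the point is at its centre, half-way up (41 mm over its base); z is its upright axis. It may be absent
- sampler_arm (a point): front end of the autosampler's fixed horizontal probe arm, which runs from here straight back (to +x) over its tray, 25 mm wide, its underside 224 mm above the bench; it does not move. Pass in front of it with the hand and what it carries
- timer: bench timer, 64 x 64 x 18 mm, origin under its centre; a bystander
- beaker: clear beaker, 55 mm wide, 67 mm tall, origin under its centre; a bystander
- tape_roll: green roll of tape, 68 mm wide, 19 mm tall, origin under its centre; a bystander
- notebook: dark blue notebook, 95 x 180 x 12 mm, origin under its centre; a bystander
Mind the look-alikes: they are no part of the job. Leave any green look-alike of the part that bears bottle_white_mid alone. Leave any yellow look-alike of the part that bears bottle_orange_mid alone.

How it is judged:
By the outcome, as a careful person would: the job done as asked, in the order asked, and still so for the second after the job is handed in, with the robot touching nothing.
Of bottle_orange, bottle_white, bottle_brown, bottle_white2 only 2 to 3 are there at a start; the rules pass over those that are not, and their reading is None.
At some moment in a run one of bottle_orange, bottle_white, bottle_brown, bottle_white2 may be knocked a few centimetres aside while the robot is not near it.
It also fails if it takes over 210 s, if anything falls off the work surface, if the arm or the gripper's body presses on something with over 40 N, if the wrist force passes 120 N, or if a joint passes its speed limit or range.

## Working session

There is one attempt and no reset: what is moved stays moved. The work goes in short steps, Python scripts to look and compute and a shell command to move; the robot and the scene stay as the last step left them, time stands still between calls to the robot, and variables do not carry over. Pictures are saved under pics/ and viewed, at most 14 in all, crops included, and the job is handed in when it is done.

```bash
mkdir -p pics; ls; cat > h.py <<'E'
import numpy as np, cv2
from scipy.spatial.transform import Rotation as R
from rig import bot
def cal(n):
    c=bot.get_calibration(n); return np.array(c["mtx"],float),cv2.Rodrigues(np.array(c["rvec"],float))[0],np.array(c["tvec"],float).ravel()
def plane(c,uv,z):
    K,Rm,t=c; uv=np.atleast_2d(uv).astype(float)
    d=(np.linalg.inv(K)@np.c_[uv,np.ones(len(uv))].T).T@Rm; o=-Rm.T@t
    return o+d*((z-o[2])/d[:,2])[:,None]
def cloud(c,D):
    K,Rm,t=c; v,u=np.indices(D.shape)
    p=np.stack([(u-K[0,2])/K[0,0]*D,(v-K[1,2])/K[1,1]*D,D],-1)
    P=(p-t)@Rm; P[D<=0]=np.nan; return P
def proj(c,P):
    K,Rm,t=c; q=(np.atleast_2d(P)@Rm.T+t)@K.T; return q[:,:2]/q[:,2:]
def shot(n,save=None):
    c=cal(n); im,D=bot.grab_frame(n)
    if save: cv2.imwrite(f"pics/{save}.png",im); np.savez(f"pics/{save}.npz",im=im,D=D,K=c[0],R=c[1],t=c[2])
    return c,im,D
def load(s):
    z=np.load(f"pics/{s}.npz"); return (z["K"],z["R"],z["t"]),z["im"],z["D"]
def axes():
    s=bot.read_state(); q=s["tool_rot"]; return np.array(s["tool_pos"]),R.from_quat([q[1],q[2],q[3],q[0]]).as_matrix(),s
E
python3 - <<'E'
from h import *
for n in("scene","top"): c,im,D=shot(n,n+"0"); print(n,-c[1].T@c[2],c[0][0,0])
p,A,s=axes(); print(p,A.round(3),s["time"])
E
```

```text
pics
scene [-421.81831909 -613.52382299  714.49372435] 387.46005595393035
top [ 303.99937561   -4.6532855  1786.69649117] 460.6289008474287
[162.44080754 498.95535338 238.54820506] [[-0.951  0.31  -0.001]
 [ 0.31   0.951 -0.001]
 [ 0.    -0.001 -1.   ]] 0.1
```

View pics/scene0.png

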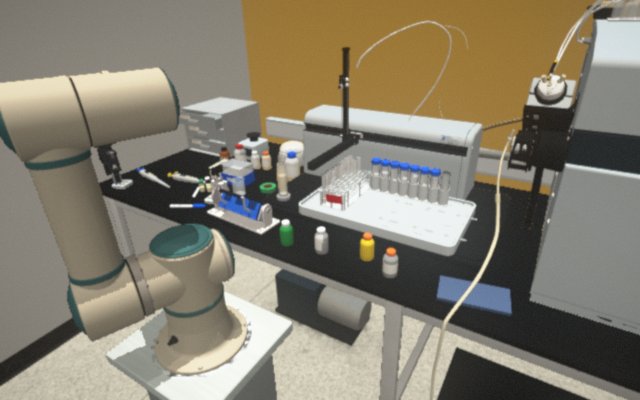

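View pics/top0.png

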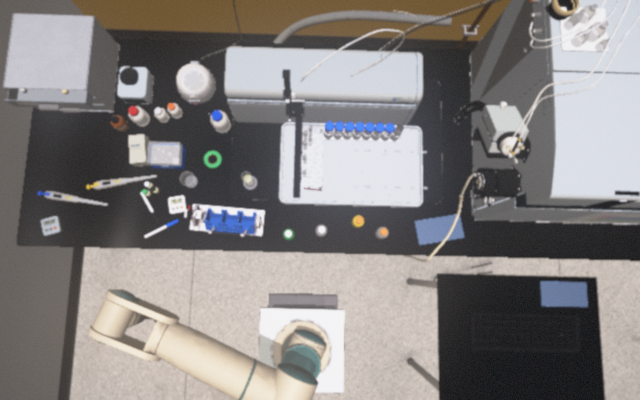

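The candidates on the open bench right of the cradle (top view) are green (288,234), white (321,230), yellow (358,221) and orange (382,232). White and orange fit; green and yellow are the look-alikes. I'll confirm in an enlarged crop and measure.

```bash
python3 - <<'E'
from h import *
c,im,D=load("top0"); 
cv2.imwrite("pics/crop1.png",cv2.resize(im[160:250,180:410],None,fx=3.4,fy=3.4,interpolation=cv2.INTER_CUBIC))
P=cloud(c,D)
c2,i2,D2=load("scene0")
for n,(u,v) in dict(green=(288,234),white=(321,230),yel=(358,221),org=(382,232),mystery=(249,180)).items():
    Q=P[v-12:v+13,u-12:u+13].reshape(-1,3); Q=Q[Q[:,2]>20]
    if len(Q): T=Q[Q[:,2]>Q[:,2].max()-8]; print(n,Q.min(0).round(),Q.max(0).round(),T.mean(0).round(1),proj(c2,T.mean(0)).round())
# stand/knob region
h=cv2.cvtColor(im,cv2.COLOR_BGR2HSV)
m=np.zeros(im.shape[:2],bool); m[195:245,180:275]=1
Q=P[m&(P[...,2]>135)]; print("knob>135",len(Q),Q.mean(0),Q.min(0),Q.max(0))
w=m&(h[...,1]<60)&(h[...,2]>130)&(P[...,2]<25)&(P[...,2]>-5)
Q=P[w]; print(len(Q),Q[:,2].mean(),cv2.minAreaRect(Q[:,:2].astype(np.float32)))
print("table",np.nanmedian(P[225:240,335:345,2]))
E
```

```text
green [408.  39.  24.] [450.  80.  89.] [429.5  61.   84.1] [[285. 220.]]
white [426. -85.  25.] [468. -44.  90.] [447.  -61.8  84.4] [[320. 227.]]
yel [ 464. -224.   21.] [ 505. -182.   94.] [ 485.6 -202.5   89.8] [[367. 232.]]
org [ 424. -317.   21.] [ 466. -274.   94.] [ 445.9 -293.2   89.2] [[390. 247.]]
mystery [582. 170.  32.] [681. 267. 190.] [625.  207.2 185.8] [[282. 163.]]
knob>135 196 [453.8296554  340.7675909  155.93605503] [412.23019513 214.8693503  135.03747304] [511.42613189 412.63017314 193.15257672]
739 10.907506117067447 ((484.4271240234375, 325.93994140625), (340.9123840332031, 127.15335845947266), 81.7203598022461)
table 0.4430420738272899
```

View pics/crop1.png

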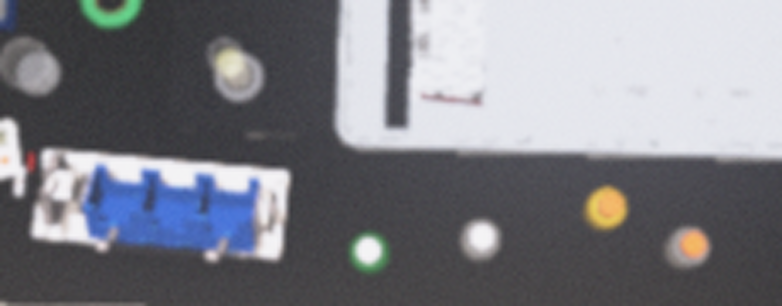

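Crop confirmed: the white-cap, grey-body bottle is at (321,230) and the orange-cap, grey-body bottle is at (382,232). The green-bodied (288,234) and yellow-bodied (358,221) ones are the look-alikes. The cradle looks tilted, so I'll move over it for a wrist view.

```bash
python3 -m crank '[[8.5,[-30.3,-16.3,-14],1.346],[8.5,[-30.3,-16.3,-14],1.346],[8.5,[-30.3,-16.3,-14],1.346],[8.5,[-30.3,-16.3,-14],1.346],[8.5,[-30.3,-16.3,-14],1.346],[8.5,[-30.3,-16.3,-14],1.346],[8.5,[-30.3,-16.3,-14],1.346],[8.5,[-30.3,-16.3,-14],1.346]]'
python3 -m crank '[[8.5,[0,0,0],0]]'
python3 - <<'E'
from h import *
c,im,D=shot("wrist","w1"); print(-c[1].T@c[2],c[1][2])
p,A,s=axes(); print(p,A.round(3))
cv2.imwrite("pics/w1b.png",im)
t,_,_=load("top0")
px=lambda a:(np.array(a)/3.4+[180,160])
print(plane(t,[px((42,148)),px((290,170)),px((283,262)),px((32,240)),px((162,205))],8).round(1))
E
```

```text
time: 1.1
tool_pos: [400.5, 250.0, 378.9]
tool_rot: [-0.0, 0.739, 0.674, -0.0]
force: [-0.0, 0.5, -0.0]
width: 84.8
grip_force: 0.0
time: 1.23
tool_pos: [399.8, 250.8, 378.8]
tool_rot: [-0.0, 0.737, 0.676, -0.0]
force: [-0.1, -0.1, -0.3]
width: 85.3
grip_force: 0.0
[407.23755839 320.18453945 513.58196021] [-0.02485435 -0.27153599 -0.96210731]
[399.73939486 250.87283756 378.88272119] [[ 0.086  0.996 -0.001]
 [ 0.996 -0.086 -0.   ]
 [-0.    -0.001 -1.   ]]
[[538.8 437.    8. ]
 [521.1 153.8   8. ]
 [416.1 157.5   8. ]
 [433.7 441.6   8. ]
 [477.2 297.3   8. ]]
```

View pics/w1.png

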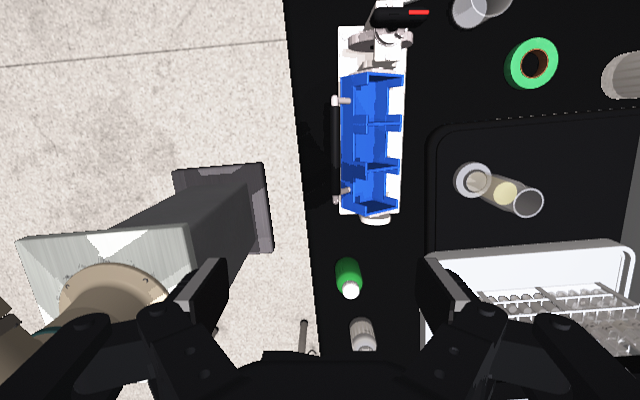

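The wrist view shows the tilted blue cradle at about (370,140), its handle bar along (335,100–200) and the knob with its red mark at about (390,17), near the frame edge.

```bash
python3 -m crank '[[8.5,[6,5,0],0],[8.5,[10,5,0],0],[8.5,[10,5,0],0],[8.5,[10,5,0],0]]'
cat > meas.py <<'E'
from h import *
import sys
n=sys.argv[1]
c,im,D=shot("wrist",n); P=cloud(c,D); h=cv2.cvtColor(im,cv2.COLOR_BGR2HSV)
p,A,s=axes(); print(p.round(1))
roi=(P[...,0]>380)&(P[...,0]<560)&(P[...,1]>130)&(P[...,1]<460)
pl=roi&(h[...,1]<50)&(h[...,2]>120)&(P[...,2]<22)&(P[...,2]>2)
pl=cv2.morphologyEx(pl.astype(np.uint8),cv2.MORPH_OPEN,np.ones((3,3)))>0
Q=P[pl]; print("plate",len(Q),np.median(Q[:,2]),cv2.minAreaRect(Q[:,:2].astype(np.float32)))
hd=roi&(h[...,2]<70)&(P[...,2]>50)&(P[...,0]<460)&(P[...,1]<385)
nn,lab,st,ce=cv2.connectedComponentsWithStats(hd.astype(np.uint8))
for i in range(1,nn):
    if st[i,4]>60: Q=P[lab==i]; print("black",st[i],np.median(Q,0).round(1),Q.min(0).round(),Q.max(0).round())
kn=roi&(P[...,2]>150)&(P[...,1]>380)
Q=P[kn]; print("knob",len(Q),Q.min(0).round(1),Q.max(0).round(1))
Q=Q[Q[:,2]>172]; print(len(Q),cv2.minAreaRect(Q[:,:2].astype(np.float32)),np.median(Q[:,2]))
b=roi&(h[...,0]>100)&(h[...,0]<125)&(h[...,1]>120)
Q=P[b]; print("blue",len(Q),Q.min(0).round(),Q.max(0).round(), "plane normal of top:")
E
python3 meas.py w2
```

```text
time: 1.78
tool_pos: [458.5, 345.8, 379.2]
tool_rot: [0.0, 0.737, 0.675, -0.0]
force: [0.1, -0.4, -0.0]
width: 84.6
grip_force: 0.0
[458.5 345.3 380. ]
plate 2830 12.277690771670574 ((481.4701843261719, 299.8985595703125), (279.832763671875, 99.36531829833984), 87.1560287475586)
black [288 191  13  80 735] [419.4 283.4 140.4] [410. 228. 134.] [428. 332. 144.]
black [    0   258   320   142 21669] [416.7 362.  447.5] [385. 339. 383.] [460. 368. 469.]
knob 648 [461.3 398.2 181. ] [513.  413.5 190.8]
648 ((487.1162414550781, 405.3459777832031), (12.848779678344727, 51.84174346923828), 84.99386596679688) 186.64373477420023
blue 6077 [401. 142.  -1.] [535. 442. 459.] plane normal of top:
```

View pics/w2.png

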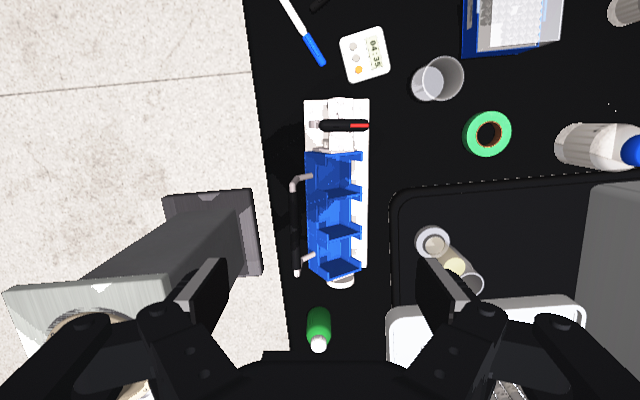

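The timer reads as a bystander at (365,53). The knob bar is at (340,125) and its top is at about 187 mm, so it is parked. The handle is along (296,190–275), with the cradle at roughly 0.58 rad. Knob and handle agree on a stand origin of about (481,276) and a yaw of about -0.05. Next I go to the handle.

```bash
python3 -m crank '[[5,[-6.95,-3.4,6],-0.037],[4,[-6.95,-3.4,12],-0.037],[4,[-6.95,-3.4,17],-0.037],[4,[-6.95,-3.4,19],-0.037],[4,[-6.95,-3.4,19],-0.037],[4,[-6.95,-3.4,22],-0.037],[4,[-6.95,-3.4,25.6],-0.037],[4,[-6.95,-3.4,25.6],-0.037]]' 20
python3 - <<'E'
from h import *
p,A,s=axes(); print(p.round(1),A.round(3).tolist(),s["force"])
c,im,D=load("w2"); P=cloud(c,D); h=cv2.cvtColor(im,cv2.COLOR_BGR2HSV)
m=np.zeros(D.shape,bool); m[191:271,288:301]=1
Q=P[m&(h[...,2]<70)&(P[...,2]>128)]; Q=Q[(Q[:,1]>232)&(Q[:,1]<328)]
print("handle fit",np.polyfit(Q[:,1]-280,Q[:,0],1),np.polyfit(Q[:,1]-280,Q[:,2],1), np.median(Q,0))
t,it,Dt=load("top0"); Pt=cloud(t,Dt); 
a=Pt[60:200,280:305].reshape(-1,3); a=a[(a[:,2]>215)&(a[:,2]<262)]; print("sampler",a.min(0),a.max(0))
E
```

```text
time: 2.82
tool_pos: [418.5, 278.9, 123.4]
tool_rot: [-0.0, 0.726, 0.688, -0.001]
force: [0.2, -0.4, -0.6]
width: 39.6
grip_force: 0.0
[418.5 278.9 123.4] [[0.053, 0.999, -0.001], [0.999, -0.053, -0.001], [-0.001, -0.001, -1.0]] [ 0.20509079 -0.36314452 -0.57696554]
handle fit [6.52814545e-02 4.19121952e+02] [-4.37628708e-04  1.40060354e+02] [419.32791513 282.31659196 140.4311451 ]
sampler [541.38934366  11.98315807 215.80896241] [891.4396885   98.01638144 261.89022046]
```

```bash
python3 -m crank '[[1,[0,0,0],0],[0.8,[0,0,0],0],[0.8,[0,0,0],0],[0.8,[0,0,0],0],[0.8,[0,0,0],0]]' 25
```

```text
time: 3.45
tool_pos: [419.1, 280.2, 126.4]
tool_rot: [-0.0, 0.725, 0.688, 0.002]
force: [-6.5, -0.3, 6.0]
width: 11.4
grip_force: 24.6
```

```bash
python3 -m crank '[[0.8,[0,-0.56,0.61],0],[0.8,[0,-1.06,1.27],0],[0.8,[0,-1.5,1.98],0],[0.8,[0,-1.86,2.72],0],[0.8,[0,-2.15,3.45],0],[0.8,[0,-2.36,4.2],0],[0.8,[0,-2.36,4.3],0],[0.8,[0,-2.36,4.3],0]]'
```

```text
time: 4.45
tool_pos: [393.9, 281.8, 82.0]
tool_rot: [-0.002, 0.725, 0.688, -0.0]
force: [-11.9, 2.8, 3.7]
width: 10.8
grip_force: 26.2
```

```bash
python3 -m crank '[[4,[0,0,0],0],[4,[0,0,0],0],[4,[0,0,-5],0],[4,[0,0,-10],0],[6,[0,0,-16],0],[8.5,[0,0,-22],0],[8.5,[6,0,-27],0],[8.5,[6,0,-27],0]]'
sleep 0; cat > meas2.py <<'E'
from h import *
import sys
c,im,D=shot("wrist",sys.argv[1]); P=cloud(c,D); h=cv2.cvtColor(im,cv2.COLOR_BGR2HSV)
p,A,s=axes(); print("tcp",p.round(1),"xaxis",A[:,0].round(3))
roi=(P[...,0]>370)&(P[...,0]<580)&(P[...,1]>120)&(P[...,1]<460)&(P[...,2]<200)
b=roi&(h[...,0]>105)&(h[...,0]<125)&(h[...,1]>120)
rim=P[b&(P[...,2]>72)]; r=cv2.minAreaRect(rim[:,:2].astype(np.float32)); print("blue rim",len(rim),r, np.percentile(rim[:,2],[5,50,95]).round(1))
cf=np.linalg.lstsq(np.c_[rim[:,0]-480,np.ones(len(rim))],rim[:,2],rcond=None)[0]; print("rim tilt slope dz/dx",cf)
fl=P[b&(P[...,2]<50)]; print("floor",len(fl),np.median(fl,0) if len(fl) else '')
hd=roi&(h[...,2]<70)&(P[...,2]>60)&(P[...,0]<450)&(P[...,1]<370)
Q=P[hd]; Q=Q[Q[:,2]<150]
if len(Q): print("handle",len(Q),np.median(Q,0).round(1),np.polyfit(Q[:,1]-275,Q[:,0],1).round(3),Q.min(0).round(),Q.max(0).round())
kn=roi&(P[...,2]>172)&(P[...,1]>370); Q=P[kn]
if len(Q): print("knob",cv2.minAreaRect(Q[:,:2].astype(np.float32)),np.median(Q[:,2]))
E
python3 meas2.py w3
```

```text
time: 5.45
tool_pos: [398.8, 342.3, 354.2]
tool_rot: [0.0, 0.725, 0.689, 0.003]
force: [0.2, -0.1, -0.8]
width: 85.0
grip_force: 0.0
tcp [398.8 342.6 353.8] xaxis [0.051 0.999 0.004]
blue rim 1200 ((479.749755859375, 292.2669982910156), (216.92640686035156, 64.68463134765625), 86.14995574951172) [73.6 83.9 87.7]
rim tilt slope dz/dx [-2.54831028e-02  8.23013960e+01]
floor 2003 [478.76496882 248.44324664  34.93461668]
handle 697 [395.  284.7 100.5] [4.20000e-02 3.95163e+02] [387. 188.  60.] [449. 338. 103.]
knob ((486.19171142578125, 405.54705810546875), (13.005762100219727, 49.919532775878906), 85.44056701660156) 186.5631825831649
```

View pics/w3.png

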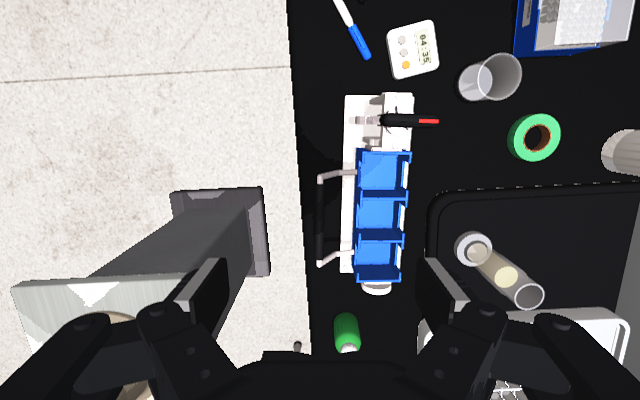

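The cradle is level; pocket centres show at about (383,170), (381,213) and (379,257). I'll re-measure the bottles and check the pocket prediction.

```bash
cat > bot_.py <<'E'
from h import *
import sys
def bottles(save="t"):
    c,im,D=shot("top",save); P=cloud(c,D); 
    m=((P[...,2]>20)&(P[...,2]<130)&(P[...,0]>385)&(P[...,0]<530)&(P[...,1]>-420)&(P[...,1]<120)).astype(np.uint8)
    n,l,st,ce=cv2.connectedComponentsWithStats(m)
    for i in range(1,n):
        if st[i,4]<25: continue
        Q=P[l==i]; T=Q[Q[:,2]>Q[:,2].max()-9]; B=Q[Q[:,2]<62]
        print(ce[i].round(),st[i,4],"cap",np.median(T,0).round(1),"bbox mid",((Q.min(0)+Q.max(0))/2).round(1),im[l==i].mean(0).round())
if __name__=="__main__": bottles(sys.argv[1])
E
python3 - <<'E'
from h import *; from bot_ import bottles
c,im,D=load("w3"); P=cloud(c,D); h=cv2.cvtColor(im,cv2.COLOR_BGR2HSV)
o=np.array([479.6,275.6]);yaw=-0.055;ex=np.array([np.cos(yaw),np.sin(yaw)]);ey=np.array([-ex[1],ex[0]])
b=(h[...,0]>105)&(h[...,0]<125)&(h[...,1]>120)
L=P[...,:2]-o; lx=L@ex; ly=L@ey
rim=b&(abs(P[...,2]-86)<3)&(abs(lx)<45)&(abs(ly)<110)
print("rim local x",np.percentile(lx[rim],[1,50,99]).round(1),"y",np.percentile(ly[rim],[1,99]).round(1)); print(np.histogram(ly[rim],bins=np.arange(-105,106,5)))
for s in(-60,0,60): print(proj(c,np.r_[o+s*ey,75]).round())
bottles("t1")
E
```

```text
rim local x [-32.9  -5.6  31.4] y [-91.3  91.5]
(array([ 0,  0, 21, 74, 17, 14,  0,  0,  0,  0,  0,  0,  4, 18, 55, 67, 12,
       11,  0,  0,  0,  0,  0,  0,  4, 22, 60, 74, 14,  8,  0,  0,  0,  0,
        0,  0, 13, 26, 68, 79,  0,  0]), array([-105, -100,  -95,  -90,  -85,  -80,  -75,  -70,  -65,  -60,  -55,
        -50,  -45,  -40,  -35,  -30,  -25,  -20,  -15,  -10,   -5,    0,
          5,   10,   15,   20,   25,   30,   35,   40,   45,   50,   55,
         60,   65,   70,   75,   80,   85,   90,   95,  100,  105]))
[[379. 259.]]
[[381. 218.]]
[[383. 175.]]
[358. 221.] 115 cap [ 486.9 -202.4   83. ] bbox mid [ 484.8 -203.    55.9] [ 95. 172. 213.]
[321. 230.] 110 cap [447.9 -65.1  87.5] bbox mid [446.9 -64.5  58.2] [185. 183. 187.]
[382. 232.] 117 cap [ 445. -295.   82.] bbox mid [ 445.4 -294.5   57.3] [126. 151. 184.]
[289. 234.] 113 cap [428.6  59.9  83.1] bbox mid [428.7  59.2  55.9] [157. 175. 151.]
```

The pocket prediction matches the rim (±92, ±32), and the white bottle is at (447,-64.5). Moving over it.

```bash
python3 -m crank '[[8.5,[-40.35,6.93,15.4],0],[8.5,[-40.35,6.93,15.4],0],[8.5,[-40.35,6.93,15.4],0],[8.5,[-40.35,6.93,15.4],0],[8.5,[-40.35,6.93,15.4],0],[8.5,[-40.35,6.93,15.4],0],[8.5,[-40.35,6.93,15.4],0],[8.5,[-40.35,6.93,15.4],0]]'
python3 -m crank '[[8.5,[0,0,0],0]]'
python3 - <<'E'
from h import *
c,im,D=shot("wrist","w4"); P=cloud(c,D); p,A,s=axes(); print(p.round(1),A[:,0].round(3))
m=((P[...,2]>20)&(P[...,2]<95)&(abs(P[...,0]-447)<60)&(abs(P[...,1]+64)<60)); Q=P[m]
T=Q[Q[:,2]>Q[:,2].max()-9]; print(len(Q),Q.min(0).round(1),Q.max(0).round(1),T.mean(0).round(1),cv2.minEnclosingCircle(Q[(Q[:,2]<60)][:,:2].astype(np.float32)))
E
```

```text
time: 6.55
tool_pos: [444.6, -69.7, 193.7]
tool_rot: [-0.002, 0.728, 0.686, -0.002]
force: [0.2, -0.1, -0.3]
width: 84.8
grip_force: 0.0
time: 6.68
tool_pos: [445.9, -66.3, 196.2]
tool_rot: [-0.0, 0.726, 0.688, 0.0]
force: [0.9, 0.3, 0.2]
width: 84.7
grip_force: 0.0
[446.2 -65.6 196.7] [0.053 0.999 0.   ]
1956 [425.1 -83.5  20. ] [467.5 -41.5  84.3] [446.6 -62.1  81.9] ((446.4344787597656, -62.851898193359375), 21.492422103881836)
```

```bash
python3 -m crank '[[8.5,[0.25,0,5],0],[8.5,[0.25,0,10],0],[8.5,[0.25,0,14],0],[8.5,[0.25,0,16],0],[6,[0.25,0,16],0],[4,[0.25,0,16],0],[3.5,[0.25,0,16],0],[3.5,[0.25,0,16],0]]' 25
python3 -m crank '[[3.5,[0,0,0],0],[3.5,[0,0,0],0],[3.5,[0,0,-2],0],[3.5,[0,0,-5],0],[3.5,[0,0,-10],0],[3.5,[0,0,-16],0],[3.5,[0,0,-20],0],[3.5,[0,0,-20],0]]' 25
```

```text
time: 7.72
tool_pos: [447.5, -63.4, 38.1]
tool_rot: [0.001, 0.726, 0.688, 0.001]
force: [-2.2, 2.0, 7.3]
width: 41.9
grip_force: 25.6
time: 8.72
tool_pos: [447.7, -63.9, 240.5]
tool_rot: [0.003, 0.726, 0.688, 0.002]
force: [-0.2, -0.1, -2.6]
width: 41.7
grip_force: 26.2
```

```bash
python3 -m crank '[[3.5,[6,0,0],0],[3.5,[12,0,0],0],[3.5,[18,0.2,0],0],[3.5,[24,0.6,0],0],[3.5,[30,1,0],0],[3.5,[34,1.41,0],0],[3.5,[34,1.41,0],0],[3.5,[34,1.41,0],0]]'
python3 -m crank '[[3.5,[0,0,5],0],[3.5,[0,0,9],0],[3.5,[0,0,11],0],[3.5,[0,0,11],0]]'
```

```text
time: 9.72
tool_pos: [478.2, 274.7, 235.2]
tool_rot: [-0.0, 0.726, 0.688, -0.001]
force: [0.1, -0.7, -1.5]
width: 41.7
grip_force: 26.2
time: 10.22
tool_pos: [477.7, 273.6, 124.5]
tool_rot: [-0.001, 0.726, 0.688, -0.002]
force: [1.3, -0.3, -0.5]
width: 41.9
grip_force: 26.2
```

```bash
python3 meas2.py w5
```

```text
tcp [478.5 274.2 126.4] xaxis [ 0.054  0.999 -0.   ]
blue rim 3896 ((475.0210266113281, 276.7918701171875), (121.9169921875, 188.66200256347656), 13.3514404296875) [73.8 85.1 87.7]
rim tilt slope dz/dx [-4.05801207e-02  8.39895804e+01]
floor 6958 [479.9703203  317.03629395  34.60753603]
handle 3870 [398.7 292.6 100.6] [-1.90000e-02  4.02164e+02] [388. 191.  62.] [450. 337. 149.]
```

View pics/w5.png

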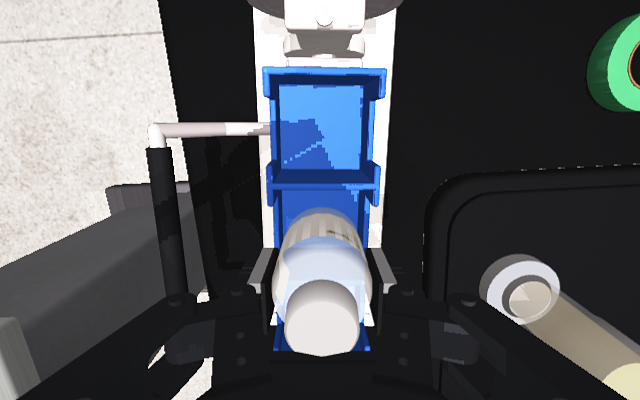

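The white bottle is upright in the jaws at (320,290), going into the middle pocket between its walls. Lowering.

```bash
python3 -m crank '[[3.5,[0.1,0.1,2],0],[3.5,[0.1,0.1,3.5],0],[3.5,[0.1,0.1,4.5],0],[3.5,[0.1,0.1,5.2],0],[3.5,[0.1,0.1,5.4],0],[3.5,[0.1,0.1,5.4],0]]'
```

```text
time: 11.02
tool_pos: [479.8, 276.3, 72.8]
tool_rot: [0.0, 0.726, 0.688, 0.0]
force: [0.1, 0.6, -1.7]
width: 42.1
grip_force: 26.2
```

```bash
python3 -m crank '[[3.5,[0,0,0.15],0],[3.5,[0,0,0.3],0],[3.5,[0,0,0.3],0]]'
```

```text
time: 11.4
tool_pos: [481.1, 276.4, 72.1]
tool_rot: [0.001, 0.726, 0.688, 0.002]
force: [-1.7, -3.0, 10.6]
width: 42.2
grip_force: 27.4
```

```bash
python3 -m crank '[[6.5,[0,0,-0.2],0],[6.5,[0,0,-0.2],0],[6.5,[0,0,-2],0],[6.5,[0,0,-6],0],[8,[0,0,-12],0],[8.5,[-4,-1.5,-17],0],[8.5,[-10,-3.5,-17],0],[8.5,[-16,-3.5,-17],0]]'
python3 -m crank '[[8.5,[-6,0,0],0],[8.5,[-12,0,0],0],[8.5,[-18,1,0],0],[8.5,[-24,2,0],0],[8.5,[-30,3,1],0],[8.5,[-36,3,3],0],[8.5,[-41,3,4],0],[8.5,[-41,3,4],0]]'
python3 -m crank '[[8.5,[0,0,0],0]]'
cat > look.py <<'E'
from h import *
import sys
x,y=float(sys.argv[2]),float(sys.argv[3])
c,im,D=shot("wrist",sys.argv[1]); P=cloud(c,D); p,A,s=axes(); print(p.round(1),A[:,0].round(3))
m=((P[...,2]>20)&(P[...,2]<95)&(abs(P[...,0]-x)<60)&(abs(P[...,1]-y)<60)); Q=P[m]
T=Q[Q[:,2]>Q[:,2].max()-9]; (a,b),r=cv2.minEnclosingCircle(Q[(Q[:,2]<60)][:,:2].astype(np.float32)); print(len(Q),Q.max(0).round(1),T.mean(0).round(1),(a,b),r)
d=np.array([a,b,36])-p; print("tool-axis delta mm",(A.T@d).round(1))
E
python3 look.py w6 445 -294; python3 bot_.py t2
```

```text
time: 12.4
tool_pos: [435.4, 117.5, 241.5]
tool_rot: [0.001, 0.725, 0.689, 0.002]
force: [1.2, 0.1, -0.3]
width: 85.3
grip_force: 0.0
time: 13.4
tool_pos: [443.3, -295.0, 198.7]
tool_rot: [-0.001, 0.727, 0.687, -0.0]
force: [-0.4, 0.1, 0.3]
width: 85.1
grip_force: 0.0
time: 13.52
tool_pos: [444.6, -292.2, 200.2]
tool_rot: [0.0, 0.726, 0.688, 0.0]
force: [-0.3, 1.0, 0.9]
width: 85.2
grip_force: 0.0
[ 444.8 -291.8  200.4] [ 0.052  0.999 -0.   ]
1898 [ 465.5 -273.3   84.5] [ 444.3 -293.9   81.9] (444.1204528808594, -294.8159484863281) 21.62373924255371
tool-axis delta mm [ -3.   -0.7 164.4]
[358. 221.] 115 cap [ 487.2 -202.1   85.2] bbox mid [ 485.1 -203.7   56.6] [ 95. 170. 214.]
[382. 233.] 72 cap [ 441.5 -292.    83.1] bbox mid [ 443.  -293.6   61.1] [123. 139. 182.]
[289. 234.] 111 cap [428.2  60.3  85.9] bbox mid [428.6  59.2  57.7] [155. 174. 150.]
```

```bash
python3 -m crank '[[8.5,[-0.3,-0.1,5],0],[8.5,[-0.3,-0.1,10],0],[8.5,[-0.3,-0.1,14],0],[8.5,[-0.3,-0.1,16.2],0],[6,[-0.3,-0.1,16.2],0],[4,[-0.3,-0.1,16.2],0],[3.5,[-0.3,-0.1,16.2],0],[3.5,[-0.3,-0.1,16.2],0]]' 25
python3 -m crank '[[3.5,[0,0,0],0],[3.5,[0,0,0],0],[3.5,[0,0,-2],0],[3.5,[0,0,-5],0],[3.5,[0,0,-10],0],[3.5,[0,0,-16],0],[3.5,[0,0,-20],0],[3.5,[0,0,-20],0]]' 25
```

```text
time: 14.62
tool_pos: [444.3, -295.9, 39.4]
tool_rot: [0.002, 0.726, 0.688, 0.001]
force: [-0.1, 1.1, 6.7]
width: 41.8
grip_force: 25.4
time: 15.62
tool_pos: [444.3, -296.3, 241.8]
tool_rot: [0.004, 0.726, 0.688, 0.001]
force: [0.7, 0.4, -1.6]
width: 41.9
grip_force: 26.2
```

```bash
python3 -m crank '[[3.5,[6,0,0],0],[3.5,[12,-0.5,0],0],[3.5,[18,-1,0],0],[3.5,[24,-1,0],0],[3.5,[30,-1,0],0],[3.5,[36,-1,0],0],[3.5,[42,-0.5,0],0],[3.5,[48,0.2,0],0]]'
python3 -m crank '[[3.5,[3.2,0.3,0],0],[3.5,[3.2,0.3,0],0],[3.5,[3.2,0.3,0],0],[3.5,[3.2,0.3,4],0],[3.5,[3.2,0.3,8],0],[3.5,[3.2,0.3,11],0],[3.5,[3.2,0.3,11],0],[3.5,[3.2,0.3,11],0]]'
python3 - <<'E'
from h import *
p,A,s=axes(); print(p.round(1),s["force"]); print("to pocket_1, mm",(A.T@(np.array([476.3,215.7,72])-p)).round(1))
E
```

```text
time: 16.62
tool_pos: [470.0, 185.6, 235.8]
tool_rot: [-0.0, 0.726, 0.688, -0.001]
force: [1.6, -0.7, -1.4]
width: 41.7
grip_force: 26.1
time: 17.62
tool_pos: [476.1, 215.2, 128.9]
tool_rot: [0.0, 0.726, 0.688, 0.001]
force: [-0.7, 0.6, -2.1]
width: 41.5
grip_force: 26.2
[476.1 215.2 128.9] [-0.66566519  0.63093006 -2.13185106]
to pocket_1, mm [ 0.5  0.1 56.9]
```

```bash
python3 -m crank '[[3.5,[0.05,0,2],0],[3.5,[0.05,0,4],0],[3.5,[0.05,0,5],0],[3.5,[0.05,0,5.6],0],[3.5,[0.05,0,5.8],0],[3.5,[0.05,0,5.9],0],[3.5,[0.05,0,5.9],0]]'
```

```text
time: 18.5
tool_pos: [476.3, 216.6, 73.2]
tool_rot: [0.0, 0.725, 0.688, 0.002]
force: [-12.7, -4.8, 21.6]
width: 41.8
grip_force: 28.3
```

```bash
python3 -m crank '[[3.5,[0,0,-0.3],0],[6.5,[0,0,-0.3],0],[6.5,[0,0,-0.3],0],[6.5,[0,0,-2.3],0],[6.5,[0,0,-6],0],[8.5,[0,0,-12],0],[8.5,[6,-5,-18],0],[8.5,[12,-7,-23],0]]'
python3 -m crank '[[8.5,[0,0,0],0]]'
python3 meas2.py w7; python3 bot_.py t3
```

```text
time: 19.5
tool_pos: [426.7, 301.6, 266.9]
tool_rot: [0.0, 0.726, 0.688, 0.0]
force: [0.7, 0.8, -0.5]
width: 85.5
grip_force: 0.0
time: 19.62
tool_pos: [427.1, 304.0, 269.0]
tool_rot: [0.0, 0.724, 0.69, 0.003]
force: [0.4, -0.6, -0.3]
width: 85.1
grip_force: 0.0
tcp [427.2 302.3 266.5] xaxis [0.05  0.999 0.001]
blue rim 1831 ((480.0608215332031, 297.8784484863281), (228.2958526611328, 64.10760498046875), 86.33412170410156) [74.1 85.2 87.1]
rim tilt slope dz/dx [3.99023608e-03 8.33083688e+01]
floor 2909 [480.2049684  322.44219429  34.38281892]
handle 1163 [394.7 285.1  96.4] [2.70000e-02 3.95059e+02] [386. 187.  60.] [449. 337.  99.]
knob ((486.5203552246094, 405.41046142578125), (13.279509544372559, 50.75431442260742), 85.29805755615234) 186.50473329920695
[358. 221.] 114 cap [ 487.2 -205.5   83.2] bbox mid [ 484.8 -203.2   56.3] [ 94. 172. 212.]
[289. 234.] 112 cap [429.1  59.7  83.5] bbox mid [429.2  59.1  54.8] [156. 175. 152.]
```

View pics/w7.png

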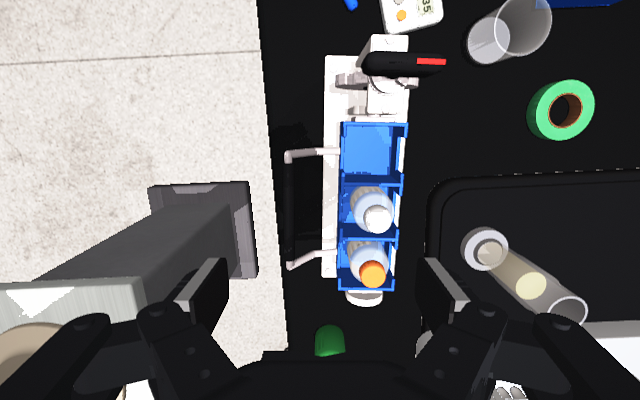

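Both bottles stand upright in the cradle: white at (374,215) in pocket_2, orange at (371,270) in pocket_1. Gripping the handle.

```bash
python3 -m crank '[[5,[-2.4,-3.1,4],0],[4,[-2.4,-3.1,8],0],[4,[-2.4,-3.1,11],0],[4,[-2.4,-3.1,14],0],[4,[-2.4,-3.1,17],0],[4,[-2.4,-3.1,18.5],0],[4,[-2.4,-3.1,18.5],0],[4,[-2.4,-3.1,18.5],0]]' 22
python3 -m crank '[[2,[0,0,0],0],[0.8,[0,0,0],0],[0.8,[0,0,0],0],[0.8,[0,0,0],0],[0.8,[0,0,0],0]]' 22
```

```text
time: 20.72
tool_pos: [395.8, 278.9, 81.3]
tool_rot: [0.0, 0.726, 0.688, 0.001]
force: [0.5, -0.5, -0.5]
width: 40.3
grip_force: 0.0
time: 21.35
tool_pos: [392.5, 279.2, 80.4]
tool_rot: [-0.002, 0.725, 0.688, -0.002]
force: [-14.8, 0.2, 6.7]
width: 11.1
grip_force: 24.6
```

```bash
python3 -m crank '[[0.8,[0,-0.2,-0.2],0],[0.8,[0,-0.08,-0.62],0],[0.8,[0,0.04,-1.03],0],[0.8,[0,0.2,-1.43],0],[0.8,[0,0.37,-1.83],0],[0.8,[0,0.57,-2.22],0],[0.8,[0,0.77,-2.6],0],[0.8,[0,0.77,-2.6],0]]'
```

```text
time: 22.35
tool_pos: [401.9, 278.6, 106.9]
tool_rot: [-0.001, 0.725, 0.688, -0.001]
force: [-9.7, 0.5, 2.9]
width: 11.0
grip_force: 23.6
```

```bash
python3 -m crank '[[0.8,[0,0.24,-0.37],0],[0.8,[0,0.48,-0.73],0],[0.8,[0,0.75,-1.08],0],[0.8,[0,1.03,-1.41],0],[0.8,[0,1.33,-1.73],0],[0.8,[0,1.64,-2.03],0],[0.8,[0,1.97,-2.32],0],[0.8,[0,1.97,-2.32],0]]'
python3 -m crank '[[0.8,[0,0.18,-0.14],0],[0.8,[0,0.35,-0.27],0],[0.8,[0,0.6,-0.42],0],[0.8,[0,0.6,-0.42],0],[0.8,[0,0.6,-0.42],0]]'
```

```text
time: 23.35
tool_pos: [421.0, 277.5, 131.8]
tool_rot: [-0.001, 0.725, 0.688, -0.001]
force: [-18.2, -2.0, 14.8]
width: 10.9
grip_force: 23.9
time: 23.98
tool_pos: [427.3, 277.2, 136.8]
tool_rot: [-0.001, 0.725, 0.688, -0.001]
force: [-17.9, -3.4, 18.2]
width: 11.3
grip_force: 24.2
```

```bash
python3 -m crank '[[0.8,[0,0,-0.25],0],[0.8,[0,0.05,-0.5],0],[0.8,[0,0.05,-0.5],0],[0.8,[0,0.05,-0.5],0]]'
```

```text
time: 24.48
tool_pos: [429.2, 277.0, 138.7]
tool_rot: [0.0, 0.726, 0.688, 0.0]
force: [-0.1, 3.0, -4.1]
width: 11.0
grip_force: 22.1
```

```bash
python3 -m crank '[[4,[0,0,0],0],[4,[0,0,0],0],[4,[0,0,0],0],[4,[0,0,-4],0],[4,[0,0,-9],0],[6,[2,0,-14],0],[8.5,[6,0,-17],0],[8.5,[6,0,-17],0]]'
cat >> meas2.py <<'E'
o=np.array([479.6,275.6]);yaw=-0.055;ex=np.array([np.cos(yaw),np.sin(yaw)]);ey=np.array([-ex[1],ex[0]])
L=P[...,:2]-o; lx=L@ex; ly=L@ey
for y0 in(-90,-30,30,90):
    q=b&(abs(ly-y0)<3.5)&(abs(lx)<70)&(P[...,2]>40); X=lx[q];Z=P[...,2][q]
    if len(X)<20: continue
    k=Z>np.percentile(Z,20)
    print("wall y",y0,len(X),"x",X.min().round(1),X.max().round(1),"z",Z.min().round(1),Z.max().round(1),"fit",np.arctan(np.polyfit(X[k],Z[k],1)[0]).round(3))
Q=P[hd]; Q=Q[(Q[:,2]<165)&(Q[:,1]>235)&(Q[:,1]<325)]; l=(Q[:,:2]-o)@ex; print("bar local x",np.percentile(l,[5,50,95]).round(1),"z",np.percentile(Q[:,2],[5,50,95]).round(1))
E
python3 meas2.py w8
```

```text
time: 25.48
tool_pos: [432.5, 338.8, 311.3]
tool_rot: [0.0, 0.725, 0.689, 0.002]
force: [-0.3, -0.9, -0.1]
width: 85.3
grip_force: 0.0
tcp [432.3 337.5 309.2] xaxis [0.052 0.999 0.001]
blue rim 3108 ((469.1542663574219, 298.51837158203125), (228.65713500976562, 67.30952453613281), 87.5880355834961) [ 74.4  84.8 102.9]
rim tilt slope dz/dx [ 0.16955811 91.85800041]
floor 1239 [480.40507664 325.75435888  37.82526284]
handle 597 [430.3 281.5 148.8] [6.60000e-02 4.29867e+02] [418. 219.  62.] [439. 368. 150.]
knob ((486.3055419921875, 405.5806884765625), (12.980860710144043, 50.345970153808594), 85.22831726074219) 186.62639308913333
wall y -90 512 x -42.1 29.1 z 40.1 104.5 fit -0.18
wall y -30 346 x -41.3 28.4 z 44.3 104.9 fit -0.05
wall y 30 527 x -40.6 31.7 z 40.3 104.2 fit -0.388
wall y 90 377 x -51.7 31.7 z 60.3 104.7 fit 0.067
bar local x [-54.2 -49.2 -44.2] z [147.  149.9 151.5]
```

View pics/w8.png

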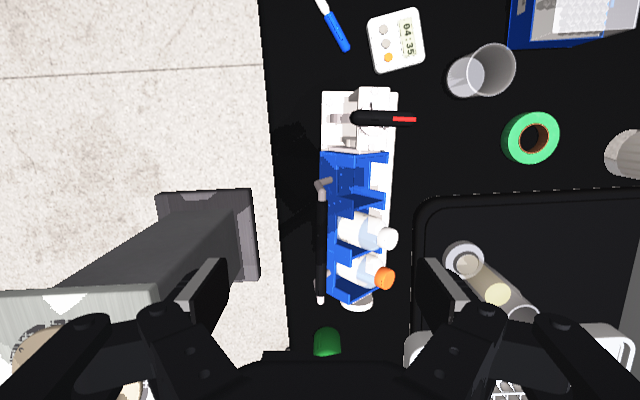

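The cradle is tipped at about 45 degrees. The bottles lean back with white at (388,238) and orange at (385,278), still in their pockets. The knob bar is at (385,118), parked. Now to the knob: clear height first, turning the hand by -1.54.

```bash
python3 -m crank '[[6,[2,1,0],-0.18],[4,[5,3,2],-0.36],[4,[7.1,5,4],-0.54],[4,[7.1,5.05,6.5],-0.72],[4,[7.1,5.05,6.5],-0.9],[4,[7.1,5.05,6.5],-1.08],[4,[7.1,5.05,6.5],-1.26],[4,[7.1,5.05,6.5],-1.44]]'
python3 -m crank '[[4,[0,0,0],-0.1],[4,[0,0,0],-0.1],[4,[0,0,0],-0.1]]'
python3 - <<'E'
from h import *
p,A,s=axes(); print(p.round(1),A.round(3).tolist()); print("yaw",np.arctan2(A[1,1],A[0,1]),(A.T@(np.array([486.4,405.5,165])-p)).round(1))
c,im,D=shot("wrist","w9"); P=cloud(c,D); Q=P[(P[...,2]>175)&(P[...,2]<195)&(abs(P[...,0]-486)<45)&(abs(P[...,1]-405)<45)]
if len(Q): print(len(Q),cv2.minAreaRect(Q[:,:2].astype(np.float32)),np.median(Q,0))
E
```

```text
time: 26.52
tool_pos: [486.3, 403.7, 242.1]
tool_rot: [-0.001, 0.089, 0.996, -0.001]
force: [-0.1, 0.2, 0.2]
width: 39.8
grip_force: 0.0
time: 26.9
tool_pos: [486.4, 404.5, 243.0]
tool_rot: [-0.0, 0.043, 0.999, -0.0]
force: [0.0, -1.0, -0.3]
width: 40.0
grip_force: 0.0
[486.4 404.5 243. ] [[-0.996, 0.086, -0.001], [0.086, 0.996, -0.001], [0.001, -0.001, -1.0]]
yaw 1.484503308416354 [-0.   1.1 78. ]
1450 ((486.6271667480469, 405.6514587402344), (12.678363800048828, 50.34162139892578), 85.25575256347656) [484.70481575 405.91401056 186.6342662 ]
```

```bash
python3 -m crank '[[4,[0,0.1,4],0],[4,[0,0.1,7],0],[4,[0,0.1,7.8],0],[4,[0,0.1,7.8],0],[1,[0,0.1,7.8],0],[0.8,[0,0.1,7.8],0],[0.8,[0,0.1,7.8],0],[0.8,[0,0.1,7.8],0]]' 45
python3 -m crank '[[0.8,[0,0,-0.3],0],[0.8,[0,0,-0.6],0],[0.8,[0,0,-0.6],0],[0.8,[0,0,-0.6],0]]'
```

```text
time: 27.95
tool_pos: [487.0, 405.6, 167.7]
tool_rot: [0.001, 0.042, 0.999, -0.0]
force: [-1.6, -5.4, 5.0]
width: 12.3
grip_force: 45.4
time: 28.45
tool_pos: [486.7, 405.6, 170.7]
tool_rot: [-0.0, 0.042, 0.999, -0.001]
force: [4.9, -2.7, -9.3]
width: 12.1
grip_force: 43.8
```

```bash
python3 -m crank '[[0.8,[0,0,-0.25],0],[0.8,[0,0,-0.25],0],[0.8,[0,0,-0.25],0.18],[0.8,[0,0,-0.25],0.36],[0.8,[0,0,-0.25],0.54],[0.8,[0,0,-0.25],0.7],[0.8,[0,0,-0.25],0.86],[0.8,[0,0,-0.25],0.86]]'
python3 -c "
from h import *
p,A,s=axes(); print(p.round(1),np.arctan2(A[1,1],A[0,1]).round(3),s['force'],s['ft_torque'],s['width'])"
```

```text
time: 29.45
tool_pos: [486.6, 405.0, 172.7]
tool_rot: [0.0, 0.456, 0.89, -0.002]
force: [4.9, -5.4, -9.6]
width: 12.1
grip_force: 43.9
[486.6 405.  172.7] 0.624 [ 4.85844571 -5.38049204 -9.55857773] [-0.93416881 -0.95151342 -0.0351324 ] 12.074895930902587
```

```bash
python3 -m crank '[[0.8,[0,0,0],0.1],[0.8,[0,0,0],0.18],[0.8,[0,0,0],0.18],[0.8,[0,0,0],0.18]]'
python3 -c "
from h import *
p,A,s=axes(); print(p.round(1),np.arctan2(A[1,1],A[0,1]).round(3),s['force'],s['ft_torque'],s['width'])"
```

```text
time: 29.95
tool_pos: [486.5, 404.9, 172.7]
tool_rot: [0.0, 0.533, 0.846, -0.002]
force: [3.5, -4.7, -10.6]
width: 12.4
grip_force: 44.0
[486.5 404.9 172.7] 0.446 [  3.47353889  -4.7040798  -10.58127625] [-0.97150486 -0.87806277 -0.05143846] 12.35980504279282
```

```bash
python3 -m crank '[[0.8,[0,0,0.4],0],[0.8,[0,0,0.7],0],[0.8,[0,0,0.7],0],[0.8,[0,0,0.7],0]]'; python3 -m crank '[[0.8,[0,0,0.3],0],[0.8,[0,0,0.6],0],[0.8,[0,0,0.6],0],[0.8,[0,0,0.6],0]]'
```

```text
time: 30.45
tool_pos: [486.5, 404.9, 166.2]
tool_rot: [0.0, 0.533, 0.846, -0.002]
force: [2.4, -5.8, -7.9]
width: 11.9
grip_force: 44.3
time: 30.95
tool_pos: [486.6, 405.0, 160.7]
tool_rot: [0.0, 0.533, 0.846, -0.001]
force: [2.0, -7.2, -6.1]
width: 12.9
grip_force: 44.6
```

```bash
python3 -m crank '[[3,[0,0,0],0],[4,[0,0,0],0],[4,[0,0,-4],0],[4,[0,0,-8],0],[4,[0,0,-8],0]]'; cat > kn.py <<'E'
from h import *
c,im,D=shot("wrist"); P=cloud(c,D); Q=P[(P[...,2]>165)&(P[...,2]<195)&(abs(P[...,0]-486)<45)&(abs(P[...,1]-405)<45)]
p,A,s=axes(); print(s["time"],p.round(1),"yaw",np.arctan2(A[1,1],A[0,1]).round(3))
if len(Q): print(len(Q),cv2.minAreaRect(Q[:,:2].astype(np.float32)),np.median(Q,0))
E
python3 kn.py
```

```text
time: 31.58
tool_pos: [487.3, 407.5, 246.8]
tool_rot: [0.001, 0.532, 0.846, 0.005]
force: [-0.2, -1.1, -0.7]
width: 39.7
grip_force: 0.0
31.625 [486.8 407.  243.8] yaw 0.448
1298 ((486.77740478515625, 406.5171813964844), (13.026070594787598, 49.95645523071289), 25.072214126586914) [485.91237346 408.91992407 178.87240927]
```

The knob dropped 7.7 mm to fully down and turned by 1.05, so the cradle is locked at 45 degrees. I hold still for more than three seconds.

```bash
for i in 1 2 3 4 5; do python3 -m crank '[[4,[0,0,0],0],[4,[0,0,0],0],[4,[0,0,0],0],[4,[0,0,0],0],[4,[0,0,0],0],[4,[0,0,0],0],[4,[0,0,0],0],[4,[0,0,0],0]]' | grep time; done; python3 kn.py
python3 - <<'E'
from h import *
c,im,D=shot("scene","s2"); cv2.imwrite("pics/s2c.png",cv2.resize(im[140:290,180:420],None,fx=3.3,fy=3.3,interpolation=cv2.INTER_CUBIC))
E
```

```text
time: 32.62
time: 33.62
time: 34.62
time: 35.62
time: 36.62
36.675 [486.5 406.1 241.2] yaw 0.447
1397 ((486.8763427734375, 406.6532287597656), (12.9591064453125, 49.77954864501953), 25.34066390991211) [485.96349452 408.69462813 178.8409205 ]
```

View pics/s2c.png

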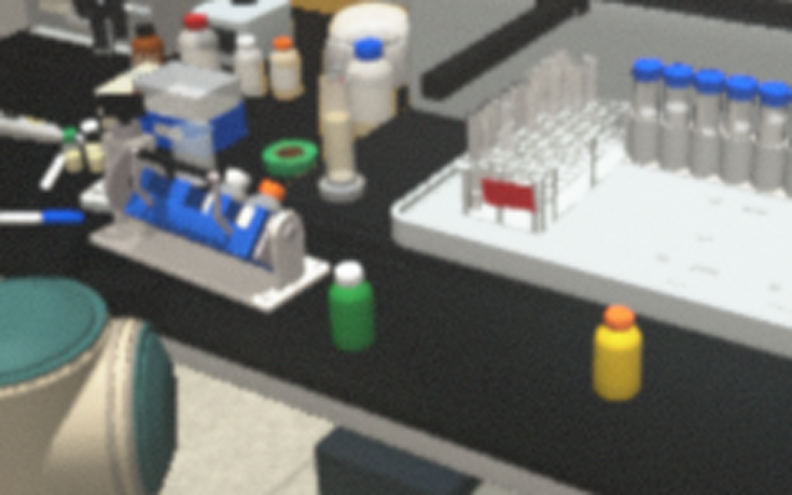

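Crop: white cap (237,183) and orange cap (270,190) leaning in the locked cradle, with the green and yellow look-alikes untouched. It has been locked for over 5 s; now I pull and park the knob.

```bash
python3 -m crank '[[4,[0,0,4],0],[4,[0,0,7],0],[4,[0,0,8.05],0],[4,[0,0,8.05],0],[1,[0,0,8.05],0],[0.8,[0,0,8.05],0],[0.8,[0,0,8.05],0],[0.8,[0,0,8.05],0]]' 45
python3 -m crank '[[0.8,[0,0,-0.3],0],[0.8,[0,0,-0.7],0],[0.8,[0,0,-1.1],0],[0.8,[0,0,-1.4],0],[0.8,[0,0,-1.4],0],[0.8,[0,0,-1.4],0]]'
```

```text
time: 37.72
tool_pos: [486.2, 406.2, 162.8]
tool_rot: [-0.0, 0.533, 0.846, 0.0]
force: [-5.1, -3.2, 5.1]
width: 11.6
grip_force: 45.2
time: 38.48
tool_pos: [486.2, 406.0, 174.1]
tool_rot: [-0.0, 0.533, 0.846, -0.0]
force: [-2.7, -0.2, -9.0]
width: 12.0
grip_force: 43.9
```

```bash
python3 -m crank '[[0.8,[0,0,-0.18],0],[0.8,[0,0,-0.18],0],[0.8,[0,0,-0.18],-0.18],[0.8,[0,0,-0.18],-0.36],[0.8,[0,0,-0.18],-0.54],[0.8,[0,0,-0.18],-0.7],[0.8,[0,0,-0.18],-0.86],[0.8,[0,0,-0.18],-0.86]]'
python3 -m crank '[[0.8,[0,0,0],-0.1],[0.8,[0,0,0],-0.17],[0.8,[0,0,0],-0.17],[0.8,[0,0,0],-0.17]]'
python3 -c "
from h import *
p,A,s=axes(); print(p.round(1),np.arctan2(A[1,1],A[0,1]).round(3),s['force'],s['ft_torque'],s['width'])"
python3 -m crank '[[0.8,[0,0,0.3],0],[0.8,[0,0,0.6],0],[0.8,[0,0,0.6],0],[0.8,[0,0,0.6],0]]'
```

```text
time: 39.48
tool_pos: [485.8, 405.8, 175.9]
tool_rot: [-0.001, 0.131, 0.991, -0.001]
force: [-6.1, -1.9, -10.1]
width: 12.4
grip_force: 43.9
time: 39.98
tool_pos: [485.7, 405.7, 175.8]
tool_rot: [-0.001, 0.047, 0.999, -0.001]
force: [-7.0, -0.7, -11.3]
width: 12.3
grip_force: 43.9
[485.7 405.7 175.8] 1.477 [ -7.01427809  -0.65399363 -11.30312339] [-0.16473549  1.09638106  0.03707629] 12.344248725154339
time: 40.48
tool_pos: [485.7, 405.7, 170.8]
tool_rot: [-0.001, 0.047, 0.999, -0.001]
force: [-6.6, -2.9, -6.5]
width: 12.3
grip_force: 44.5
```

```bash
python3 -m crank '[[3,[0,0,0],0],[4,[0,0,0],0],[4,[0,0,-4],0],[4,[0,0,-8],0],[4,[0,0,-8],0]]';python3 kn.py
python3 - <<'E'
from h import *
p,A,s=axes()
print("to handle-above (429.2,277.5,250):",(A.T@(np.array([429.2,277.5,250])-p)).round(1))
E
```

```text
time: 41.1
tool_pos: [488.0, 407.0, 256.8]
tool_rot: [0.004, 0.047, 0.999, 0.003]
force: [-0.9, -0.2, 0.3]
width: 40.0
grip_force: 0.0
41.15 [487.4 406.6 253.7] yaw 1.477
1352 ((486.6236267089844, 405.7623596191406), (12.887076377868652, 50.35804748535156), 84.60417175292969) [484.04946263 406.14225261 186.56493878]
to handle-above (429.2,277.5,250): [  45.9 -134.     2.9]
```

The knob is parked again (top 186.6 mm, at its original angle). Back to the handle.

```bash
python3 -m crank '[[4,[1,-4,0],0.18],[4,[3,-9,0],0.36],[4,[4.6,-13.4,0],0.54],[4,[4.6,-13.4,0],0.72],[4,[4.6,-13.4,0],0.9],[4,[4.6,-13.4,0],1.08],[4,[4.6,-13.4,0],1.26],[4,[4.6,-13.4,0],1.44]]'
python3 -m crank '[[4,[0,0,0],0.09],[4,[0,0,0],0.09],[4,[0,0,0],0.09]]'
python3 - <<'E'
from h import *
p,A,s=axes(); print(p.round(1),A.round(3).tolist()); print((A.T@(np.array([429.2,277.5,138.7])-p)).round(1))
E
```

```text
time: 42.15
tool_pos: [428.0, 276.8, 249.5]
tool_rot: [-0.0, 0.696, 0.718, -0.0]
force: [0.3, 0.7, 0.1]
width: 40.0
grip_force: 0.0
time: 42.52
tool_pos: [428.1, 276.9, 250.0]
tool_rot: [-0.0, 0.725, 0.689, -0.0]
force: [-0.5, -0.2, 0.6]
width: 40.0
grip_force: 0.0
[428.1 276.9 250. ] [[0.051, 0.999, -0.0], [0.999, -0.051, -0.0], [-0.0, -0.0, -1.0]]
[  0.7   1.1 111.3]
```

```bash
python3 -m crank '[[4,[0,0.1,4],0],[4,[0,0.1,8],0],[4,[0,0.1,11.1],0],[4,[0,0.1,11.1],0],[2,[0,0.1,11.1],0],[0.8,[0,0.1,11.1],0],[0.8,[0,0.1,11.1],0],[0.8,[0,0.1,11.1],0]]' 22
python3 -m crank '[[0.8,[0,-0.3,0.2],0],[0.8,[0,-0.61,0.41],0],[0.8,[0,-0.95,0.69],0],[0.8,[0,-1.29,0.97],0],[0.8,[0,-1.6,1.28],0],[0.8,[0,-1.9,1.59],0],[0.8,[0,-1.9,1.59],0]]'
```

```text
time: 43.52
tool_pos: [429.7, 277.4, 141.5]
tool_rot: [0.0, 0.726, 0.688, 0.002]
force: [-1.9, -0.7, 6.2]
width: 11.1
grip_force: 22.5
time: 44.4
tool_pos: [409.6, 278.4, 123.0]
tool_rot: [-0.001, 0.725, 0.688, 0.0]
force: [1.4, 6.1, -0.3]
width: 11.0
grip_force: 22.1
```

Forces are low. Continuing from 0.5 rad to level.

```bash
python3 -m crank '[[0.8,[0,-0.28,0.33],0],[0.8,[0,-0.55,0.68],0],[0.8,[0,-0.8,1.04],0],[0.8,[0,-1.03,1.41],0],[0.8,[0,-1.24,1.79],0],[0.8,[0,-1.43,2.18],0],[0.8,[0,-1.6,2.58],0],[0.8,[0,-1.76,2.99],0]]'
python3 -m crank '[[0.8,[0,-0.24,0.84],0],[0.8,[0,-0.24,0.9],0],[0.8,[0,-0.24,0.9],0]]'
```

```text
time: 45.4
tool_pos: [393.7, 279.3, 94.0]
tool_rot: [0.001, 0.726, 0.688, 0.002]
force: [8.3, 4.0, 1.3]
width: 11.0
grip_force: 21.5
time: 45.78
tool_pos: [392.3, 279.6, 87.4]
tool_rot: [0.001, 0.726, 0.688, 0.003]
force: [3.6, 0.4, 14.1]
width: 10.9
grip_force: 23.2
```

```bash
python3 -m crank '[[0.8,[0,0,0.15],0],[0.8,[0,0,0.3],0],[0.8,[0,0,0.3],0],[0.8,[0,0,0.3],0]]'
```

```text
time: 46.28
tool_pos: [392.5, 279.9, 86.5]
tool_rot: [0.001, 0.726, 0.688, 0.004]
force: [-2.5, -2.1, 28.1]
width: 11.0
grip_force: 24.8
```

```bash
python3 -m crank '[[0.8,[0,0,-0.5],0],[0.8,[0,0,-0.5],0],[4,[0,0,-0.5],0],[4,[0,0,-0.5],0],[4,[0,0,-5],0],[6,[0,0,-11],0],[8.5,[4,2,-16],0],[8.5,[4,3,-19],0]]'
python3 -m crank '[[8.5,[0,0,0],0]]' >/dev/null; python3 meas2.py w10
```

```text
time: 47.28
tool_pos: [422.3, 318.6, 273.2]
tool_rot: [-0.0, 0.725, 0.689, 0.0]
force: [0.2, -1.0, 0.9]
width: 84.7
grip_force: 0.0
tcp [422.2 317.3 271.5] xaxis [ 0.053  0.999 -0.   ]
blue rim 1590 ((480.044677734375, 297.4704284667969), (228.40557861328125, 64.25906372070312), 86.41120910644531) [74.  85.3 87.1]
rim tilt slope dz/dx [1.57266686e-02 8.34763530e+01]
floor 3060 [479.59201432 322.59965473  34.36004379]
handle 1077 [394.5 284.3  96.3] [2.90000e-02 3.94745e+02] [385. 187.  63.] [445. 337.  99.]
knob ((487.222412109375, 405.43914794921875), (13.082576751708984, 52.30651092529297), 84.75550842285156) 186.53362242051568
wall y -90 493 x -33.7 30.2 z 40.1 87.3 fit 0.173
wall y -30 374 x -33.3 30.4 z 40.7 88.7 fit 0.185
wall y 30 660 x -32.7 30.3 z 40.0 87.8 fit -0.054
wall y 90 273 x -32.2 30.8 z 40.1 88.1 fit 0.012
bar local x [-91.1 -85.5 -80.4] z [92.3 96.3 97.9]
```

View pics/w10.png

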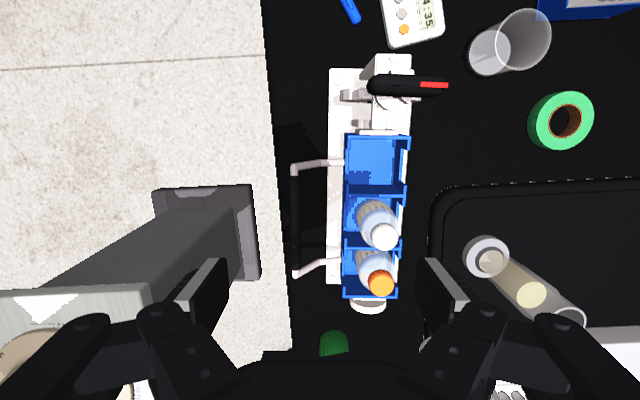

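The cradle looks level, with the bottles upright at (382,236) and (380,282). I'll check the tilt with a plane fit to the empty pocket's floor, comparing earlier frames.

```bash
python3 - <<'E'
from h import *
o=np.array([479.6,275.6]);yaw=-0.055;ex=np.array([np.cos(yaw),np.sin(yaw)]);ey=np.array([-ex[1],ex[0]])
for n in("w3","w5","w7","w10"):
    c,im,D=load(n); P=cloud(c,D); L=P[...,:2]-o; lx=L@ex; ly=L@ey; h=cv2.cvtColor(im,cv2.COLOR_BGR2HSV)
    b=(h[...,0]>105)&(h[...,0]<125)&(h[...,1]>120)
    m=b&(abs(lx)<20)&(abs(ly-60)<20)&(P[...,2]<50)&(P[...,2]>20)
    f=np.linalg.lstsq(np.c_[lx[m],ly[m]-60,np.ones(m.sum())],P[...,2][m],rcond=None)[0]
    m2=b&(abs(ly)<95)&(P[...,2]>76); fr=P[...,2][m2&(abs(lx+30)<2.5)]; bk=P[...,2][m2&(abs(lx-30)<2.5)]
    print(n,m.sum(),f.round(4),"rim front/back top",np.percentile(fr,80).round(2),np.percentile(bk,80).round(2))
p,A,s=axes(); print((A.T@(np.array([486.6,405.6,243])-p)).round(1))
E
```

```text
w3 197 [-2.73000e-02 -1.58000e-02  3.45552e+01] rim front/back top 87.69 85.37
w5 1819 [-3.84000e-02  2.90000e-03  3.42862e+01] rim front/back top 87.56 85.18
w7 1124 [ 1.15000e-02 -1.10000e-03  3.42767e+01] rim front/back top 86.45 86.68
w10 1144 [ 7.60000e-03 -2.60000e-03  3.42752e+01] rim front/back top 86.33 86.59
[91.6 59.6 28.5]
```

Tilt is about -0.01 rad, close to the level notch. Locking with the knob.

```bash
python3 -m crank '[[6,[3,1,0],-0.18],[4,[6,3,1],-0.36],[4,[9.15,5,2],-0.54],[4,[9.15,5.95,2.8],-0.72],[4,[9.15,5.95,2.8],-0.9],[4,[9.15,5.95,2.8],-1.08],[4,[9.15,5.95,2.8],-1.26],[4,[9.15,5.95,2.8],-1.44]]'
python3 -m crank '[[4,[0,0,0],-0.1],[4,[0,0,0],-0.1],[4,[0,0,0],-0.1]]'>/dev/null
python3 kn.py
```

```text
time: 48.45
tool_pos: [485.6, 404.8, 241.2]
tool_rot: [-0.002, 0.089, 0.996, -0.002]
force: [0.1, -0.2, -0.2]
width: 39.7
grip_force: 0.0
48.875 [486.2 405.3 242.9] yaw 1.485
1512 ((486.40667724609375, 405.8495788574219), (12.776558876037598, 50.03569412231445), 84.90542602539062) [483.7157632  406.02916023 186.53698001]
```

```bash
python3 -m crank '[[4,[0,0,4],0],[4,[0,0,7],0],[4,[0,0,7.7],0],[4,[0,0,7.7],0],[1,[0,0,7.7],0],[0.8,[0,0,7.7],0],[0.8,[0,0,7.7],0],[0.8,[0,0,7.7],0]]' 45
python3 -m crank '[[0.8,[0,0,-0.3],0],[0.8,[0,0,-0.6],0],[0.8,[0,0,-0.85],0],[0.8,[0,0,-0.85],0],[0.8,[0,0,-0.85],0]]'
python3 -m crank '[[0.8,[0,0,0],0.18],[0.8,[0,0,0],0.36],[0.8,[0,0,0],0.54],[0.8,[0,0,0],0.7],[0.8,[0,0,0],0.86],[0.8,[0,0,0],0.96],[0.8,[0,0,0],1.04],[0.8,[0,0,0],1.04]]'
python3 -c "
from h import *
p,A,s=axes(); print(p.round(1),np.arctan2(A[1,1],A[0,1]).round(3),s['force'],s['ft_torque'],s['width'])"
```

```text
time: 49.88
tool_pos: [487.1, 405.4, 168.7]
tool_rot: [0.001, 0.042, 0.999, 0.0]
force: [-0.0, -5.3, 7.1]
width: 12.2
grip_force: 45.9
time: 50.5
tool_pos: [486.8, 405.3, 173.4]
tool_rot: [-0.0, 0.042, 0.999, -0.001]
force: [5.3, 0.5, -10.2]
width: 12.2
grip_force: 43.8
time: 51.5
tool_pos: [486.5, 404.6, 173.2]
tool_rot: [0.0, 0.533, 0.846, -0.002]
force: [3.1, -3.6, -9.2]
width: 12.4
grip_force: 43.9
[486.5 404.6 173.2] 0.447 [ 3.14503867 -3.6487784  -9.20871839] [-0.64064352 -0.90260758  0.00738255] 12.377995301335913
```

```bash
python3 -m crank '[[0.8,[0,0,0.4],0],[0.8,[0,0,0.8],0],[0.8,[0,0,1.2],0],[0.8,[0,0,1.2],0]]'; python3 -m crank '[[3,[0,0,0],0],[4,[0,0,0],0],[4,[0,0,-4],0],[4,[0,0,-8],0],[4,[0,0,-8],0],[4,[0,0,-8],0]]'; python3 kn.py
```

```text
time: 52.0
tool_pos: [486.5, 404.7, 162.3]
tool_rot: [0.0, 0.532, 0.847, -0.001]
force: [2.9, -4.7, -4.8]
width: 12.3
grip_force: 44.5
time: 52.75
tool_pos: [486.2, 405.8, 242.9]
tool_rot: [-0.0, 0.532, 0.846, -0.0]
force: [0.6, 0.0, -0.6]
width: 40.0
grip_force: 0.0
52.8 [486.1 405.5 241.9] yaw 0.448
1359 ((487.0712585449219, 406.43487548828125), (12.5482177734375, 50.454742431640625), 25.403045654296875) [486.05451396 408.2610799  178.90754785]
```

The knob is fully down at level, so the cradle is locked. I back the hand off and do a final check.

```bash
python3 -m crank '[[6,[0,0,-4],0],[8,[4,0,-8],0],[8,[9,0,-10],0],[8,[14,0,-10],0],[8,[18,0,-10],0],[8,[18,0,-10],0],[8,[18,0,-10],0]]'
python3 - <<'E'
from h import *
c,a,D=load("top0"); c2,b,D2=shot("top","tf")
cv2.imwrite("pics/fin.png",np.vstack([cv2.resize(x[105:245,20:420],None,fx=2,fy=2,interpolation=cv2.INTER_CUBIC) for x in(a,b)]))
E
```

```text
time: 53.68
tool_pos: [408.9, 567.6, 341.9]
tool_rot: [-0.0, 0.533, 0.846, -0.001]
force: [-0.1, -0.1, -0.8]
width: 80.0
grip_force: 0.0
```

View pics/fin.png

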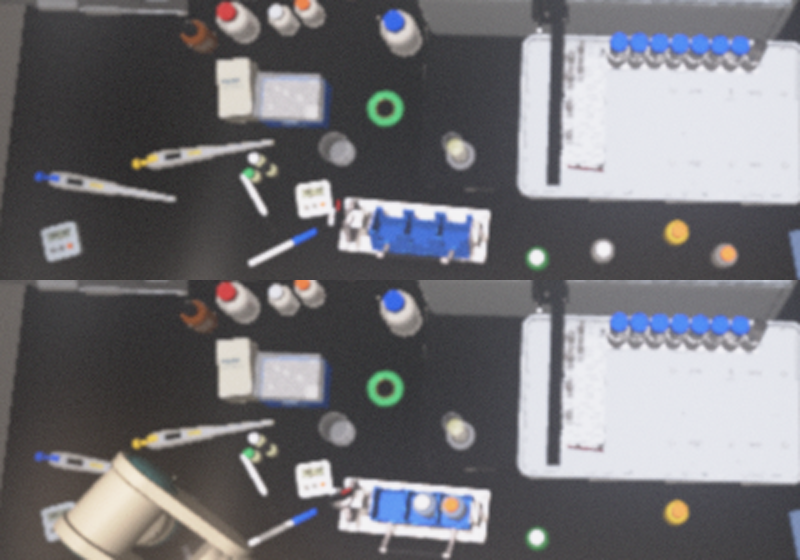

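Before (top half) and after (bottom half): the white bottle at (424,503) and the orange one at (453,505) stand in the level cradle, and the bystanders and look-alikes are unmoved. Handing in.

```bash
python3 -c "
from rig import bot
print(bot.hand_in())"
```

```text
the job is handed in; nothing more can be done
None
```

The job is handed in, with no verdict returned: the white- and orange-capped bottles stand in pockets 2 and 1, the cradle was locked at 45° for over 5 s and is now locked level, and everything round about looks unmoved.

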